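Set the milk sample warmer for the next batch

TASK

Get the sample warmer ready for the next batch of milk: take the stem thermometer out of the tube rack, lower it (do not drop it) fully home into the thermometer well of the warmer's heating block, and turn the thermostat dial back to 40. Leave the timer dial, the sample tubes and everything else on the bench where they are.

Things in the scene. Friction and masses are not known exactly. Their poses are not given: they have to be found in the camera images.
- warmer: sample warmer, fixed white box 260 deep (x) x 200 wide (y) x 100 mm high; origin at the centre of its underside, x to its back, z up. Front (x -130 to -20): control face sloping 20 degrees, 55 mm high at the front edge, 95 at its rear. Rear (x 0 to 120, y -85 to 85): aluminium heating block, top at z 100, with four 18 mm tube holes (x 30 and 90, y -50 and 50) and the thermometer well
- well (a point): centre of the mouth of the thermometer well: the small hole in the midst of the four tube holes, on the block's top (warmer x 60, y 0, z 100 mm). Round, 11 mm wide, 1.5 mm chamfer, 80 mm deep, vertical; axes as the warmer's. Three capped tubes stand 45 mm proud of the block beside it (warmer x 30, y 50; x 90, y -50; x 30, y -50; caps 19 mm)
- dial (a point): centre of the thermostat dial (the larger knob), on the sloping face (warmer x -75, y 42, z 75 mm). z: turning axis, square to the face (leans 20 degrees to the warmer's front); x: up the slope (12 o'clock); y: 9 o'clock. Black disc 64 mm across, top 8 mm off the face, with an upright grip bar across it, 58 long x 14 thick, top 37 mm off the face; a white line on one half of the bar is the pointer
- thermostat (a joint): dial angle, rad, 0 to 4.712, stops at both ends, grows clockwise from above; stays where left (0.06 N m to turn, no detents). Unnumbered scale: 7 long marks = 20, 30, .. 80 degrees, 0.785 apart, short ones half way. 20: joint 0, pointer at 7:30 o'clock; 40: third long mark, 10:30, joint 1.571. Pointer direction is 2.356 - joint, from dial's x towards its y. Starts above 50 (2.75 to 4.55)
- timer_mark (a point): rim of the timer dial, the smaller plain round black knob (37 mm across, 22 mm high) on the right of the sloping face (94 mm from the thermostat dial, towards the warmer's -y); must not be turned
- rack: grey tube rack, fixed, 220 long (x) x 70 wide (y) x 105 mm high, origin at the centre of its underside; stands left or right of the warmer. Top plate 22 mm thick with four 18 mm holes at x -82.5, -27.5, 27.5, 82.5, y 0. One, any of them, holds the thermometer, the others sample tubes that stand 30 mm above the plate
- thermometer: stem thermometer, 126 mm, 90 g, upright in the rack. Origin at the stem tip, z up. Steel stem 7 mm thick, z 0 to 70 (tip tapered over 4 mm); round hub 16 mm, z 70 to 90, too big for the well: fully home, the hub rests on the block. Flat-sided black head z 90 to 126, 70 long (x) x 22 thick (y). In the rack the hub is in the hole, the head lies on the plate, lengthwise along the rack within 0.15 rad
- stem_tip (a point): tip of the thermometer's stem (same point as the thermometer's origin)
- reagent_bottle: tall amber bottle, 72 mm across, 190 mm high, origin at the centre of its underside; stands on the other side of the warmer from the rack; leave alone
- milk_jar0: white lidded sample jar, 54 mm across, 100 mm high, origin under its centre, stands close in front of the warmer; leave alone
- milk_jar1: the same kind of jar, close behind the warmer; leave alone
- dish: white dish, 90 mm across, 18 mm high, behind the warmer to the right; leave alone
- mouse: black computer mouse, 110 x 62 x 36 mm, beside the laptop; leave alone
- pen: pen, 140 mm long, 10 mm thick, lying in front of the warmer; leave alone
- rack_tube0: sample tube, capped, 16 mm thick, 125 mm long, origin at its foot; stands in the rack; leave alone
- rack_tube1: sample tube, capped, 16 mm thick, 125 mm long, origin at its foot; stands in the rack; leave alone
- rack_tube2: sample tube, capped, 16 mm thick, 125 mm long, origin at its foot; stands in the rack; leave alone
- block_tube0: sample tube, capped, 16 mm thick, 125 mm long, origin at its foot; stands in the heating block; leave alone
- block_tube1: sample tube, capped, 16 mm thick, 125 mm long, origin at its foot; stands in the heating block; leave alone
- block_tube2: sample tube, capped, 16 mm thick, 125 mm long, origin at its foot; stands in the heating block; leave alone
Mind the look-alikes: they are no part of the job. What is shaped like the thermometer but yellow is not meant.

How it is judged:
By the outcome, as a careful person would: the job done as asked, in the order asked, and still so for the second after the job is handed in, with the robot touching nothing.
It also fails if it takes over 72 s, if anything falls off the work surface, if the arm or the gripper's body presses on something with over 40 N, if the wrist force passes 120 N, or if a joint passes its speed limit or range.

ROBOT

A 7-joint arm with a two-finger parallel gripper is mounted at the origin on the work surface. World frame = base frame: x ahead of the robot, y to its left, z up, the work surface at z = 0. Lengths are in m, angles in rad, forces in N, time in s.
With the tool pointing down it reaches from about 0.4 to 0.9 m from the base axis. Payload 5.5 kg.
Tool frame: the origin (TCP) lies midway between the tips of the shut fingers; the grasp point (between the pads) lies 19 mm behind it (manip.grip_depth is the distance from the TCP to the grasp point, in m); z points along the fingers, y is the line along which they close (so a half turn about z gives the same grasp; the last joint's range is limited). The gripper opens to 92 mm and grips with 3 to 60 N. Pads are 19 mm wide; open, the fingers measure 130 mm over their backs; the gripper's body (75 mm by 190 mm) begins 47 mm behind the grasp point.
Start: joints at [-0.97, 0.501, -0.427, 1.55, 0.221, 1.138, -0.21], TCP at [0.215, 0.613, 0.227] pointing down, gripper open.
Joint ranges: [-2.88, 2.88], [-0.31, 2.03], [-1.54, 1.56], [0.2, 2.42], [-1.41, 4.55], [0.19, 2.02], [-2.57, 2.57]. Speed limits (rad/s): [2.57, 2.57, 3.14, 3.14, 3.14, 3.14, 3.14].

INTERFACE

Orientations are given as a unit quaternion [x, y, z, w].
In Python, from bench import manip, effector, viewer gives the robot as it stands. Calls block until the motion is done:
- manip.move_pose(position, orientation): joint-space move of the TCP to a pose.
- manip.servo_line(position, ori=None, vel=0.15): straight line of the TCP; ori=None keeps the orientation; vel is the mean speed in m/s.
- manip.movej(angles): joint-space move.
- effector.open_jaws() and effector.close(f_grip=None): open the fingers fully, or close them until they stop; f_grip is the grip in N (None keeps the last).
- manip.sleep(seconds).
- manip.solve_ik(position, orientation): joint angles nearest the present ones, or None.
- viewer.get_image(name): name is "side" or "top"; returns the picture (480x640x3 uint8, red, green, blue); there is no depth.
- viewer.get_calibration(name): a dict with "vfov" (degrees; the focal length in pixels is half the picture's height over the tangent of half this angle, whatever the lens; pixels are square), "cx", "cy" (the principal point, pixels), "dist_coeffs" ([k1, k2, p1, p2, k3] as OpenCV has them; the pictures are not rectified), "eye" and "attitude" of the camera in the world. Camera axes: x right, y down, z forward; pixel columns grow to the right and rows downward; lengths in m; the calibration is good to about 2 mm. A picture is of the moment at which its call begins. get_calibration takes no time and is no camera call.
A pose or a line that the arm cannot do raises manip.PlanningError and nothing moves.
- manip.hand_in(): hands the job in; it is judged then, once.
Readings, each from a call of its own:
- manip.current_clock(): time.
- manip.current_q(): joint angles.
- manip.current_joint_velocities(): joint speeds.
- manip.current_tau(): joint torques, N m.
- manip.current_tool_pos(): TCP position.
- manip.current_tcp_rot(): TCP orientation.
- manip.current_force(): force on the tool from outside, world axes, zero at the start.
- manip.current_wrist_torque(): the same for the moment, N m.
- manip.current_finger_gap(): finger opening in m.
- manip.current_gripper_force(): force on a finger pad.
Only numpy, scipy, OpenCV 4.12 (cv2) and the standard library are available. Lean on these libraries where they do the work, as an engineer would, in place of code of your own. Each camera call takes 0.05 s, during which the arm holds its last target. There are 200 camera calls.

## Working session

There is one attempt and no reset: what is moved stays moved. The work goes in short steps, each a Python script; the robot and the scene stay as the last script left them, time stands still between calls to the robot, and variables do not carry over. Pictures are saved under pics/ and viewed, at most 10 in all, crops included, and the job is handed in when it is done.

```bash
mkdir -p pics; ls
python3 - <<'E'
from bench import manip, effector, viewer
import cv2
for n in ("top","side"):
    cv2.imwrite(f"pics/{n}0.png",viewer.get_image(n)[:,:,::-1]); print(n,viewer.get_calibration(n))
print(manip.grip_depth,manip.current_clock(),manip.current_tcp_rot())
E
```

```text
pics
top {'vfov': 55.489764996733285, 'cx': 322.04367270055553, 'cy': 249.94550338150935, 'dist_coeffs': array([0.01362576, 0.        , 0.        , 0.        , 0.        ]), 'eye': array([0.32373278, 0.07605147, 1.27441715]), 'attitude': array([-0.70254735,  0.70618169, -0.06761297,  0.05624165])}
side {'vfov': 51.75598912266113, 'cx': 320.1467351441195, 'cy': 242.09969130007963, 'dist_coeffs': array([-0.05450841,  0.        ,  0.        ,  0.        ,  0.        ]), 'eye': array([ 0.38876646, -0.65345012,  0.80322705]), 'attitude': array([ 0.91867323, -0.09379355,  0.02931471, -0.38260019])}
0.0188 0.1 [ 1.68093418e-01  9.85770682e-01 -8.57241228e-04 -1.73639438e-04]
```

View pics/top0.png

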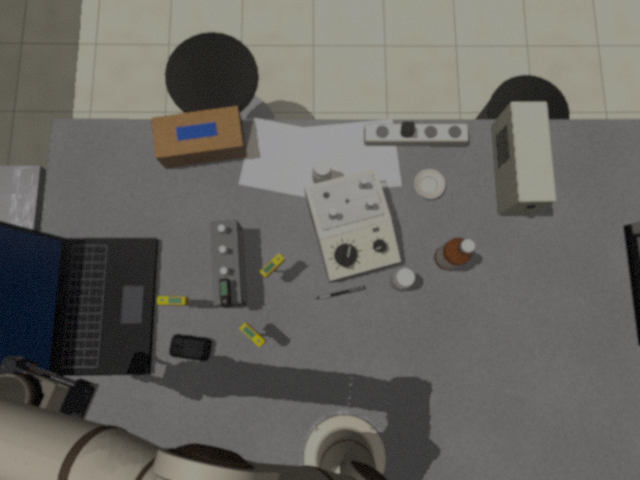

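View pics/side0.png

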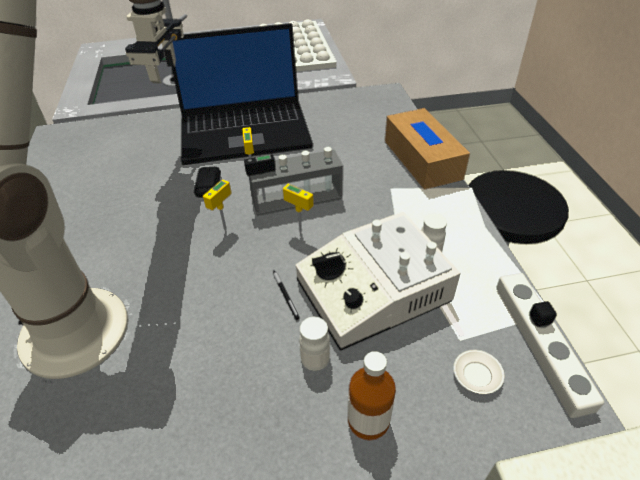

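Top view: the black-headed thermometer is at (225,292) in the front hole of the rack. The yellow look-alikes are at (272,265), (252,335) and (172,300). The warmer is at about (353,225), the dial at (346,254). I'll confirm this in enlarged crops.

Run:
```python
import cv2,numpy as np
def crop(src,x0,y0,w,h,k,out):
    im=cv2.imread(src)[y0:y0+h,x0:x0+w]; im=cv2.resize(im,None,fx=k,fy=k,interpolation=cv2.INTER_CUBIC)
    im=cv2.convertScaleAbs(im,alpha=1.3,beta=10)
    for x in range((x0//20+1)*20,x0+w,20):
        cv2.putText(im,str(x),(int((x-x0)*k),10),0,.35,(0,0,255),1); cv2.line(im,(int((x-x0+.5)*k),12),(int((x-x0+.5)*k),18),(0,0,255),1)
    for y in range((y0//20+1)*20,y0+h,20):
        cv2.putText(im,str(y),(0,int((y-y0+.5)*k)),0,.35,(0,0,255),1); cv2.line(im,(26,int((y-y0+.5)*k)),(32,int((y-y0+.5)*k)),(0,0,255),1)
    cv2.imwrite(out,im)
crop("pics/top0.png",204,164,204,150,3.9,"pics/topc.png")
crop("pics/side0.png",240,140,230,172,3.4,"pics/sidec.png")
```

```text
(no output)
```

View pics/topc.png

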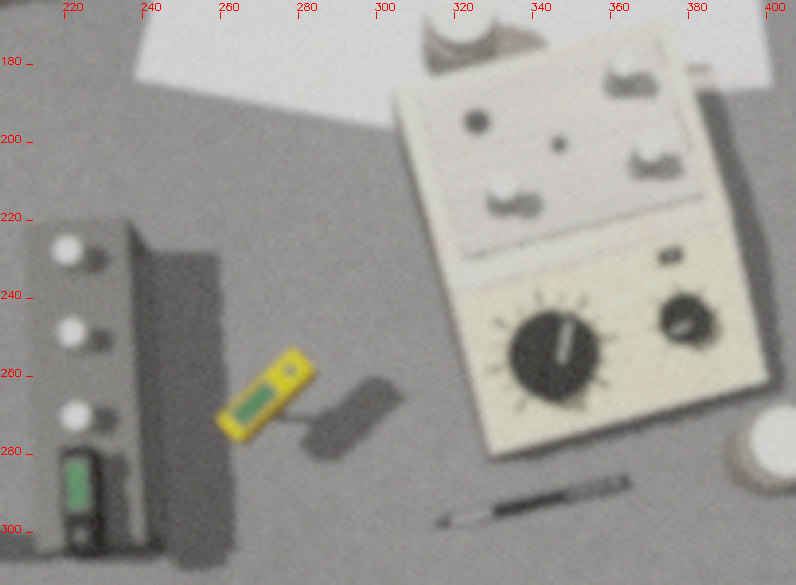

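View pics/sidec.png

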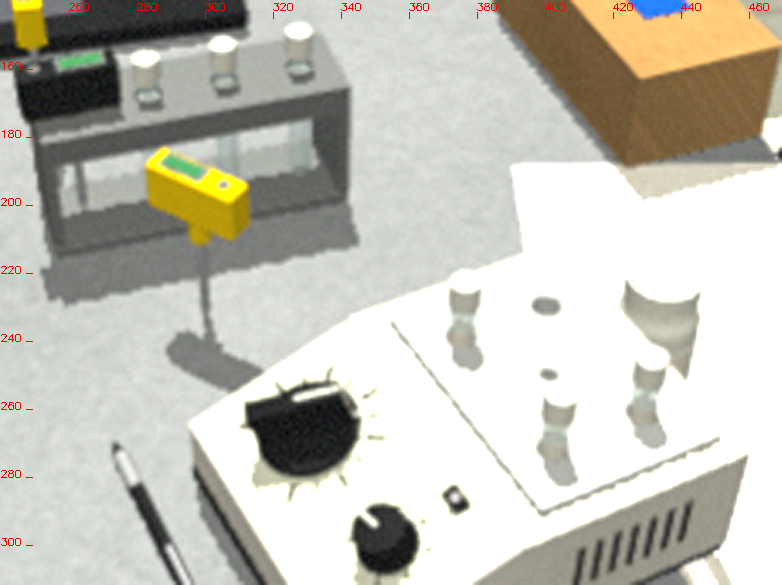

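Top crop: the rack's front hole holds the only black-headed, flat thermometer, at about (225,292). The yellow ones at (272,265), (252,335) and (172,300) are look-alikes. The well is at about (347,201). The dial pointer is the white line around (349,250), roughly 1 o'clock. In the side view the well is at about (401,250) and the pointer at about (333,256).

```bash
cat > h.py <<'E'
import numpy as np, cv2
from scipy.spatial.transform import Rotation as R
from scipy.optimize import least_squares
from bench import manip, effector, viewer
CAL={n:viewer.get_calibration(n) for n in("top","side")}
def K(c):
    f=240/np.tan(np.radians(c["vfov"])/2); return np.array([[f,0,c["cx"]],[0,f,c["cy"]],[0,0,1]])
def proj(n,P):
    c=CAL[n]; Rc=R.from_quat(c["attitude"]).as_matrix()
    return cv2.projectPoints(((np.atleast_2d(P)-c["eye"])@Rc).reshape(-1,1,3),np.zeros(3),np.zeros(3),K(c),c["dist_coeffs"])[0][:,0]
def ray(n,p):
    c=CAL[n]; u=cv2.undistortPoints(np.array([[p]],float),K(c),c["dist_coeffs"])[0,0]
    return c["eye"],R.from_quat(c["attitude"]).apply([*u,1])
def tc(x,y): return 203.5+x/3.9,163.5+y/3.9     # top crop -> px
def sc(x,y): return 239.5+x/3.4,139.5+y/3.4
def w(p,L): # planar pose
    c,s=np.cos(p[2]),np.sin(p[2]); L=np.atleast_2d(L)
    return np.c_[p[0]+c*L[:,0]-s*L[:,1],p[1]+s*L[:,0]+c*L[:,1],L[:,2]]
def fit(obs,x0):
    def res(p): return np.concatenate([proj(n,w(p,np.array(L)/1000))[0]-q for n,L,q in obs])
    r=least_squares(res,x0,loss="soft_l1"); return r.x,res(r.x).reshape(-1,2)
E
cat > fit.py <<'E'
from h import *
np.set_printoptions(precision=4,suppress=True)
W=[("top",(60,0,100),tc(559,145)),("top",(90,50,100),tc(476,122)),("top",(-130,100,55),tc(490,458)),("top",(-130,-100,55),tc(768,380)),
("top",(30,50,145),tc(503,188)),("top",(30,-50,145),tc(653,144)),("top",(90,-50,145),tc(627,68)),("top",(130,100,100),tc(395,95)),
("side",(60,0,100),sc(548,375)),("side",(90,50,100),sc(545,306)),("side",(30,50,145),sc(465,278)),("side",(30,-50,145),sc(559,393)),("side",(90,-50,145),sc(652,356)),("side",(-130,100,55),sc(190,430))]
pw,r=fit(W,[.55,.0,.25]); print("warmer",pw);print(r)
Rk=[("top",(82.5,0,135),tc(68,250)),("top",(27.5,0,135),tc(71,332)),("top",(-27.5,0,135),tc(76,415)),("top",(110,-35,105),tc(128,220)),
("side",(82.5,0,135),sc(298,30)),("side",(27.5,0,135),sc(222,43)),("side",(-27.5,0,135),sc(145,58)),("side",(110,-35,105),sc(349,88)),("side",(-110,-35,105),sc(38,134))]
pr,r=fit(Rk,[.4,.4,0]); print("rack",pr);print(r)
T=[("top",(35,11,36),tc(62,450)),("top",(35,-11,36),tc(97,450)),("top",(-35,-11,36),tc(100,555)),("top",(-35,11,36),tc(64,555)),
("side",(35,-11,36),sc(119,68)),("side",(35,11,36),sc(106,52)),("side",(-35,-11,36),sc(22,84)),("side",(35,-11,0),sc(120,106)),("side",(-35,-11,0),sc(25,120))]
T=[(a,(b[0],b[1],b[2]+105),c) for a,b,c in T]
pt,r=fit(T,[.3,.4,0]); print("thermo",pt,"hole",w(pr,[[-.0825,0,0]])); print(r)
# dial
Rw=R.from_euler("z",pw[2]); Rd=Rw*R.from_euler("y",-20,degrees=True); od=w(pw,[[-.075,.042,.075]])[0]
print("dial",od,Rd.as_matrix()[:,2])
for n,qs in(("top",[tc(570,322),tc(562,362),tc(553,357)]),("side",[sc(292,398),sc(340,387),sc(303,428)])):
    for i,q in enumerate(qs):
        e,d=ray(n,q); e=Rd.inv().apply(e-od); d=Rd.inv().apply(d); h=.037 if i<2 else .008; p=e+d*(h-e[2])/d[2]; print(n,p*1000,"ang",np.arctan2(p[1],p[0]),"joint",2.356-np.arctan2(p[1],p[0]))
E
python3 fit.py
```

```text
warmer [ 0.6078 -0.0277  0.2647]
[[ 0.5137 -0.2679]
 [ 0.7204 -0.0684]
 [ 0.8629 -0.3487]
 [ 0.6186  0.0773]
 [ 0.5627 -0.3183]
 [-0.4148  0.9812]
 [-0.3576 -1.1489]
 [-0.5007 -2.2937]
 [-0.0932 -0.4692]
 [-0.206  -0.3702]
 [-0.3373  0.877 ]
 [ 0.1606 -0.1685]
 [-0.2402  0.0278]
 [-1.7638 -1.8191]]
rack [0.5029 0.3084 0.0591]
[[ 0.3881 -0.3421]
 [ 0.2186 -0.1701]
 [-0.4599  0.0978]
 [ 0.4133 -1.1018]
 [-0.0793 -0.1959]
 [-0.2987 -0.3189]
 [-0.5788 -0.9497]
 [ 0.0785 -0.397 ]
 [-0.316   1.8375]]
thermo [0.4203 0.2994 0.061 ] hole [[0.4206 0.3036 0.    ]]
[[ 0.0656 -0.8131]
 [-0.018  -1.3951]
 [ 0.1091 -0.0576]
 [ 0.3523  0.5492]
 [-0.5901 -0.9585]
 [ 1.4518 -1.5495]
 [-2.2734 -0.5858]
 [ 0.3823  0.5231]
 [-1.2223  1.4961]]
dial [ 0.5245 -0.0068  0.075 ] [-0.3301 -0.0895  0.9397]
top [ 25.6319 -11.2015  37.    ] ang -0.41200216655519284 joint 2.768002166555193
top [ 0.9596  0.3804 37.    ] ang 0.37744035511577656 joint 1.9785596448842233
top [-0.2905  2.1888  8.    ] ang 1.7027572697357898 joint 0.6532427302642101
side [ 2.2376 -0.026  37.    ] ang -0.011609484179294877 joint 2.3676094841792947
side [ 27.9556 -12.3191  37.    ] ang -0.4150647177886124 joint 2.7710647177886125
side [-1.153  -0.1959  8.    ] ang -2.9732579894808553 joint 5.329257989480855
```

```bash
cat >> h.py <<'E'
PW=np.array([.6078,-.0277,.2647])
def down(yaw,flip=0): return (R.from_euler("z",yaw+np.pi*flip)*R.from_euler("y",np.pi)).as_quat()
RD=R.from_euler("z",PW[2])*R.from_euler("y",-20,degrees=True); OD=w(PW,[[-.075,.042,.075]])[0]
def dial(phi,h,flip=0): # TCP pose, bar direction phi, height h off the face
    return OD+RD.apply([0,0,h]),(RD*R.from_euler("z",phi+np.pi*flip)*R.from_euler("y",np.pi)).as_quat()
WELL=w(PW,[[.06,0,.1]])[0]
TH=np.array([.4205,.302])
E
python3 - <<'E'
from h import *
np.set_printoptions(precision=2,suppress=True)
print("well",WELL)
for f in(0,1):
    print(f,manip.solve_ik([*TH,.109],down(.061,f)),manip.solve_ik([*TH,.30],down(.061,f)))
    for a in(0,np.pi/2): print(" well",manip.solve_ik([*WELL[:2],.30],down(PW[2]+a,f)),manip.solve_ik([*WELL[:2],.121],down(PW[2]+a,f)))
    for phi in(-.43,.785): print(" dial",manip.solve_ik(*dial(phi,.013,f)),manip.solve_ik(*dial(phi,.10,f)))
E
```

```text
well [ 0.67 -0.01  0.1 ]
0 [-0.32  0.43 -0.43  1.98  0.24  0.79  0.74] [-0.3   0.19 -0.43  1.79  0.08  1.18  0.88]
 well [ 0.08  0.45 -0.15  1.43  0.07  1.27  1.76] [ 0.14  0.61 -0.23  1.6   0.16  0.95  1.69]
 well [-0.77  0.82  1.35  1.46 -0.8   1.49 -2.31] [-0.78  1.09  1.35  1.63 -1.09  1.35 -2.13]
 dial [ 0.12  0.31 -0.1   2.28 -0.3   0.23  1.72] [-0.18  0.09  0.25  2.29 -0.31  0.45  1.73]
 dial [ 0.63  0.38 -0.68  2.26  0.53  0.27  2.16] [ 1.2   0.29 -1.26  2.25  0.41  0.48  2.29]
1 [-0.83  0.4   0.19  2.   -0.1   0.76 -2.09] [-0.79  0.16  0.13  1.81 -0.02  1.17 -2.16]
 well [-0.19  0.45  0.24  1.44 -0.11  1.27 -1.25] [-0.23  0.62  0.29  1.61 -0.21  0.94 -1.17]
 well [-0.08  0.44  0.08  1.43 -0.04  1.27  0.27] [-0.08  0.6   0.08  1.61 -0.06  0.94  0.29]
 dial [-0.6   0.39  0.74  2.3  -1.09  0.41 -0.69] [-0.3   0.09  0.38  2.29 -0.34  0.45 -1.39]
 dial [-0.41  0.34  0.5   2.29 -0.92  0.34  0.37] [-0.26  0.09  0.33  2.29 -0.33  0.45 -0.18]
```

Run:
```python
from h import *
np.set_printoptions(precision=3,suppress=True)
p=manip.current_tool_pos(); manip.servo_line([p[0],p[1],.32],vel=.2)
manip.move_pose([*TH,.30],down(.061))
manip.servo_line([*TH,.109],vel=.1)
print("clk",manip.current_clock(),manip.current_tool_pos(),manip.current_force())
f0=np.array(manip.current_force())
effector.close(5)
print(manip.current_finger_gap(),manip.current_force()-f0,manip.current_wrist_torque(),manip.current_gripper_force())
cv2.imwrite("pics/top1.png",viewer.get_image("top")[:,:,::-1]);
im=viewer.get_image("side")[:,:,::-1]; cv2.imwrite("pics/side1.png",cv2.resize(im[60:240,150:390],None,fx=3.3,fy=3.3,interpolation=cv2.INTER_CUBIC))
```

```text
clk 4.1667 [0.421 0.302 0.11 ] [0.059 0.023 0.492]
0.02208653283223903 [-0.331 -1.403  0.96 ] [-0.23   0.099  0.025] 4.959733933210373
```

View pics/side1.png

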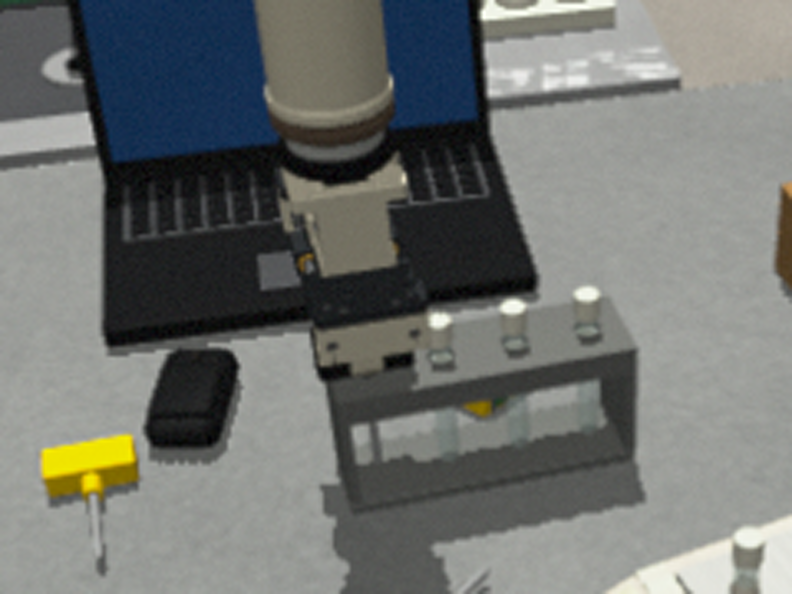

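The grip holds the 22 mm head, but the yellow look-alikes don't appear where they stood. I'll check the top view before going on.

View pics/top1.png

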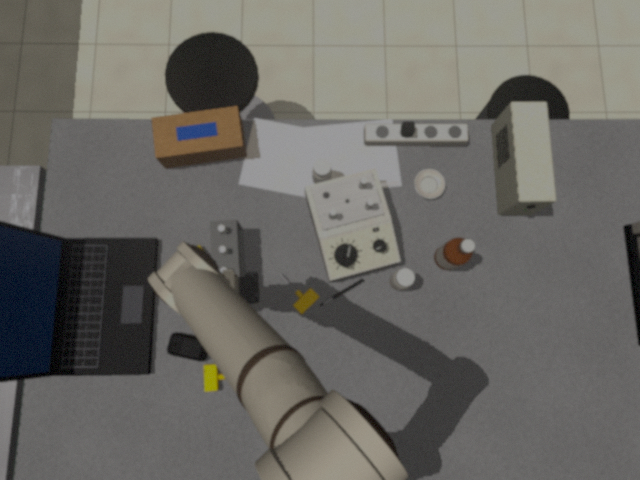

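The three yellow look-alikes were standing on their stem tips and have toppled by themselves, since the arm was never near them. They are now at (306,300) against the pen, (212,378), and behind the rack at about (200,250). None of them is in the way, so I'm lifting the thermometer and carrying it over the well.

Run:
```python
from h import *
np.set_printoptions(precision=4,suppress=True)
effector.close(30)
manip.servo_line([*TH,.30],vel=.1)
print("gap",manip.current_finger_gap(),manip.current_force())
manip.move_pose([*WELL[:2],.30],down(PW[2]))
manip.servo_line([*WELL[:2],.225],vel=.1)
manip.sleep(.3)
print(manip.current_clock(),manip.current_tool_pos(),manip.current_force(),manip.current_finger_gap())
for n,x,y in(("top",290,140),("side",320,120)):
    im=viewer.get_image(n)[:,:,::-1]; cv2.imwrite(f"pics/{n}2full.png",im)
    cv2.imwrite(f"pics/{n}2.png",cv2.resize(im[y:y+150,x:x+160],None,fx=4,fy=4,interpolation=cv2.INTER_CUBIC))
tip=manip.current_tool_pos()+np.array([0,0,-.109-.0+.015])
print("pred tip side",proj("side",tip),"well",proj("side",WELL))
```

```text
gap 0.021798361461120335 [-1.2548 -0.0462 -0.9236]
10.3 [ 0.666  -0.012   0.2256] [-0.0541  0.2673  0.2331] 0.022011276739059032
pred tip side [[402.1958 238.0418]] well [[400.5682 249.3373]]
```

View pics/side2.png

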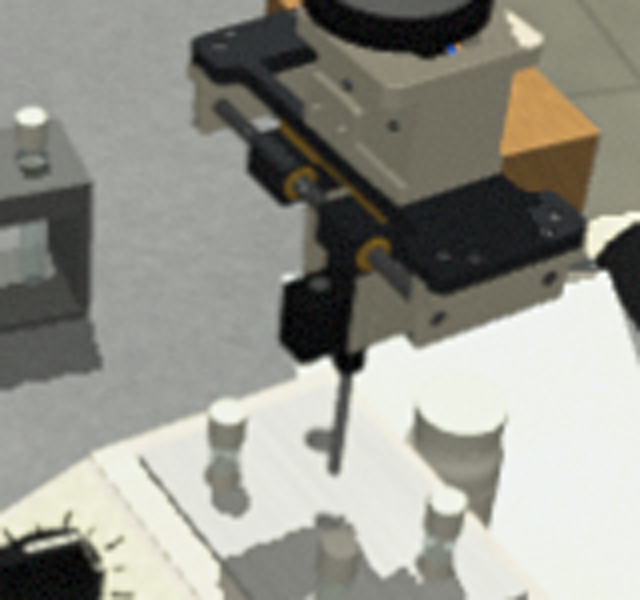

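Side crop: the stem hangs plumb with its tip at about (402.9,237.6), against a predicted (402.2,238.0) over the well. That is within 1–2 mm, inside the chamfer's capture range. I'll lower it under force guard.

Run:
```python
from h import *
np.set_printoptions(precision=3,suppress=True)
p=manip.current_tool_pos(); f0=np.array(manip.current_force()); z=.225
tgt=np.array(WELL[:2])
while z>.122:
    z-=.004 if z<.202 else .006
    manip.servo_line([*tgt,z],vel=.04)
    f=np.array(manip.current_force())-f0
    print(round(z,3),f,np.array(manip.current_tool_pos())[2].round(4), np.array(manip.current_wrist_torque()))
    if f[2]>6 or np.hypot(*f[:2])>8: print("stop");break
print(manip.current_clock(),manip.current_tool_pos(),manip.current_finger_gap())
im=viewer.get_image("side")[:,:,::-1]; cv2.imwrite("pics/side3.png",cv2.resize(im[140:290,320:480],None,fx=4,fy=4,interpolation=cv2.INTER_CUBIC))
```

```text
0.219 [-0.311  0.429  0.231] 0.2183 [0.053 0.035 0.013]
0.213 [0.72  0.251 1.18 ] 0.2124 [0.072 0.02  0.012]
0.207 [0.505 0.953 0.058] 0.2065 [ 0.045 -0.051 -0.033]
0.201 [-0.219  0.597  0.31 ] 0.2005 [-0.004  0.102  0.004]
0.197 [ 0.357  1.169 -0.286] 0.1966 [0.016 0.053 0.007]
0.193 [-0.259  0.745  0.03 ] 0.1926 [0.035 0.035 0.043]
0.189 [ 0.249 -0.004  0.766] 0.1886 [ 0.056  0.029 -0.005]
0.185 [0.05  0.777 0.426] 0.1846 [ 0.074 -0.016  0.021]
0.181 [ 1.186  1.058 -0.078] 0.1806 [ 0.057 -0.022  0.023]
0.177 [-0.119  0.719  0.63 ] 0.1766 [0.048 0.006 0.067]
0.173 [0.363 0.894 0.118] 0.1726 [ 0.05  -0.044 -0.033]
0.169 [-0.724 -0.322  0.276] 0.1686 [0.057 0.031 0.04 ]
0.165 [ 0.006  0.815 -0.016] 0.1646 [0.043 0.034 0.006]
0.161 [-0.087  0.563  0.361] 0.1606 [ 0.03   0.014 -0.035]
0.157 [-0.401  0.836 -0.046] 0.1566 [0.017 0.045 0.031]
0.153 [-0.167  1.268  0.582] 0.1526 [0.042 0.02  0.038]
0.149 [ 0.527 -0.009  0.401] 0.1486 [ 0.023  0.048 -0.041]
0.145 [-0.445  0.99  -0.307] 0.1446 [0.024 0.044 0.009]
0.141 [0.271 0.675 0.363] 0.1406 [ 0.01   0.03  -0.033]
0.137 [-0.291  0.115  0.607] 0.1366 [ 0.016  0.035 -0.005]
0.133 [-0.314  0.922 -0.026] 0.1326 [ 0.03   0.026 -0.045]
0.129 [ 0.254  0.195 -0.25 ] 0.1286 [ 0.039 -0.021  0.001]
0.125 [ 0.703 -0.193  0.057] 0.1246 [ 0.044 -0.025 -0.018]
0.121 [-3.496  0.677 11.187] 0.1235 [0.044 0.853 0.053]
stop
16.6 [ 0.667 -0.012  0.123] 0.02169878665621957
```

It slid in freely and seated at TCP z ≈ 0.124, as predicted for the hub resting on the block. I'll ease off, release, retreat and look.

Run:
```python
from h import *
np.set_printoptions(precision=3,suppress=True)
manip.servo_line([*WELL[:2],.1238],vel=.03); print(manip.current_force())
effector.open_jaws(); manip.sleep(.2); print(manip.current_finger_gap())
manip.servo_line([*WELL[:2],.30],vel=.15)
q=dial(-.43,.13,1)
manip.move_pose(*q)
print(manip.current_clock(),manip.current_tool_pos(),q[0],manip.current_q())
im=viewer.get_image("side")[:,:,::-1]; cv2.imwrite("pics/side4.png",cv2.resize(im[140:340,270:480],None,fx=3,fy=3,interpolation=cv2.INTER_CUBIC))
```

```text
[-0.289 -0.155 -1.235]
0.09174534376069524
22.325 [ 0.482 -0.018  0.197] [ 0.482 -0.018  0.197] [-1.05  -0.001  1.139  2.299 -0.237  0.526 -1.46 ]
```

View pics/side4.png

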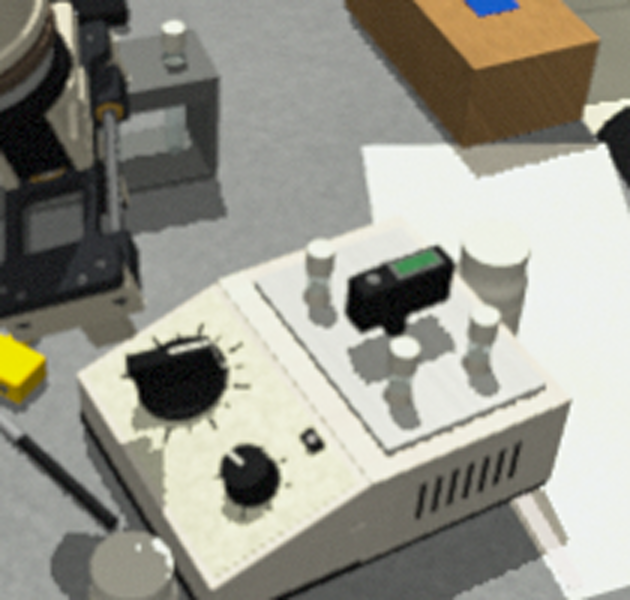

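The thermometer is home in the well, with its hub on the block and its head at about (400,237) in the full picture, and the tubes are untouched. The pointer is still at about 1 o'clock. Next I grip the bar and turn it.

Run:
```python
from h import *
np.set_printoptions(precision=3,suppress=True)
manip.servo_line(dial(-.43,.014,1)[0],vel=.08)
f0=np.array(manip.current_force()); print(manip.current_clock(),manip.current_q(),f0)
effector.close(10)
print(manip.current_finger_gap(),manip.current_force()-f0,manip.current_wrist_torque(),manip.current_gripper_force())
```

```text
23.975 [-0.597  0.384  0.731  2.297 -1.079  0.411 -0.705] [-0.601 -0.032 -0.592]
0.014178330877353188 [-0.352  2.815  1.198] [0.505 0.448 0.161] 10.001244843006134
```

Run:
```python
from h import *
np.set_printoptions(precision=3,suppress=True)
effector.close(25)
f0=np.array(manip.current_force())
for phi in np.linspace(-.43,.7854,13)[1:]:
    manip.move_pose(*dial(phi,.014,1))
    f=np.array(manip.current_force()); print(round(phi,2),f,manip.current_wrist_torque(),manip.current_finger_gap(),manip.current_clock())
    if np.linalg.norm(f)>25: print("stop");break
print(manip.current_q(),manip.current_tool_pos()-dial(phi,.014,1)[0],(R.from_quat(manip.current_tcp_rot()).inv()*R.from_quat(dial(phi,.014,1)[1])).magnitude())
```

```text
-0.33 [1.131 4.89  2.392] [0.848 0.338 0.428] 0.013379836104544171 25.625
-0.23 [-0.136  4.67   1.615] [0.888 0.338 0.43 ] 0.013903271606189023 25.875
-0.13 [1.359 4.411 2.467] [0.898 0.317 0.417] 0.013754642324741146 26.125
-0.02 [0.495 5.252 1.863] [0.893 0.303 0.381] 0.01385494071037576 26.375
0.08 [0.898 6.344 2.141] [0.835 0.268 0.351] 0.013489926220998759 26.625
0.18 [1.691 5.382 1.68 ] [0.888 0.191 0.419] 0.014164311791481811 26.875
0.28 [0.645 4.587 1.602] [0.842 0.132 0.336] 0.013676568280443183 27.125
0.38 [0.61  5.028 2.292] [0.753 0.073 0.356] 0.0138401215118916 27.375
0.48 [1.608 4.838 1.573] [0.759 0.102 0.372] 0.013833145851559987 27.625
0.58 [3.157 4.459 1.036] [0.745 0.07  0.356] 0.013582509536868148 27.875
0.68 [0.813 4.381 1.626] [ 0.769 -0.009  0.351] 0.014043190143293888 28.125
0.79 [2.698 4.432 1.055] [ 0.77  -0.037  0.343] 0.013874646461577744 28.375
[-0.36   0.329  0.448  2.29  -0.868  0.322  0.317] [ 0.001 -0.     0.   ] 0.0045971201720807426
```

Run:
```python
from h import *
manip.sleep(.3); effector.open_jaws()
manip.servo_line(dial(.7854,.14,1)[0],vel=.12)
p=manip.current_tool_pos(); manip.servo_line([p[0],p[1],.32],vel=.2)
manip.move_pose([.38,.30,.33],down(.06))
print(manip.current_clock())
t=viewer.get_image("top")[:,:,::-1]; s=viewer.get_image("side")[:,:,::-1]
cv2.imwrite("pics/top5full.png",t);cv2.imwrite("pics/side5full.png",s)
a=cv2.resize(t[160:310,295:415],(400,500),interpolation=cv2.INTER_CUBIC)
b=cv2.resize(s[190:310,290:386],(400,500),interpolation=cv2.INTER_CUBIC)
cv2.imwrite("pics/fin.png",np.hstack([a,b]))
```

```text
33.25
```

View pics/fin.png

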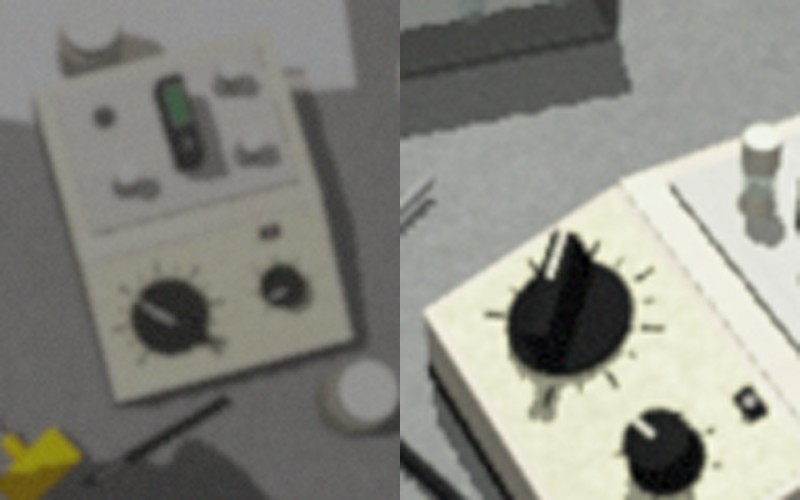

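Run:
```python
from h import *
for n,qs in(("top",[(336.5,249.5),(347,256.1)]),("side",[(328.4,245.9),(325.5,256.2)])):
    P=[]
    for q in qs:
        e,d=ray(n,q); e=RD.inv().apply(e-OD); d=RD.inv().apply(d); P.append(e+d*(.037-e[2])/d[2])
    v=P[0]-P[1]; print(n,np.array(P)*1000,2.356-np.arctan2(v[1],v[0]),2.356-np.arctan2(P[0][1],P[0][0]))
```

```text
top [[26.02472844 24.02099687 37.        ]
 [ 1.988743    1.78199745 37.        ]] 1.6094151083518287 1.6106184793924814
side [[19.05330665 17.95869743 37.        ]
 [ 2.86324928  0.5554963  37.        ]] 1.53450480819577 1.6001676566349976
```

The pointer measures about 1.59 ± 0.03 rad against a target of 1.571, so it is on 40. The thermometer is home and the timer unchanged, so I'm handing in.

```bash
python3 -c "
from bench import manip
print(manip.hand_in(),manip.current_clock())"
```

```text
the job is handed in; nothing more can be done
the job is handed in; nothing more can be done
```

The job is handed in: the thermometer was lowered fully home into the well, then the thermostat was set to 40 (pointer measured about 1.59 rad, target 1.571), with the timer and tubes untouched; the yellow look-alikes toppled by themselves early on, one of them turning the pen about 20° and the mouse shifting about 6 mm, and I left all of these where they lay.

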